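Clamp a vial with the index-cam lock

ROBOT

A 7-joint arm with a two-finger parallel gripper is mounted at the origin on a cart in front of the work surface, level with it; the furniture and walls round the work are solid. World frame = base frame: x ahead of the robot, y to its left, z up, the work surface at z = 0. Lengths are in m, angles in rad, forces in N, time in s.
With the tool pointing down it reaches from about 0.425 to 0.875 m from the base axis. Payload 8.4 kg.
Tool frame: the origin (TCP) lies at the very end of the fingers, on their centre line; the grasp point (between the pads) lies 19 mm behind it; z points along the fingers, y is the line along which they close (so a half turn about z gives the same grasp; the last joint's range is limited). The gripper opens to 85 mm and grips with 20 to 120 N. Pads are 22 mm wide; open, the fingers measure 114 mm over their backs; the gripper's body (76 mm by 85 mm) begins 54 mm behind the grasp point. The pads swing forward as they close: fully open they stand 13 mm farther back than shut.
Start: joints at [-1.208, 0.333, 0.04, 1.465, -0.013, 1.343, -0.059], TCP at [0.29, 0.582, 0.231] pointing down, gripper open.
Joint ranges: [-2.58, 2.58], [-0.38, 2.09], [-1.3, 1.39], [0.25, 2.4], [-1.5, 4.64], [0.08, 2.09], [-2.65, 2.65]. Speed limits (rad/s): [2.22, 2.22, 2.79, 2.79, 3.14, 3.14, 3.14].

INTERFACE

Orientations are given as [roll, pitch, yaw] about the fixed x, y, z axes, in that order (R = Rz(yaw) Ry(pitch) Rx(roll)).
In Python, from plant import observe, grab_frame, get_calibration, sign_off, boxes_of, cut_out gives the robot as it stands.
- The arm moves only by the tool move_arm, never from a script. Its argument "motion" is a list of rows, each an object of numbers: "dx", "dy", "dz": the shift along the tool's x, y, z in m; "turn": the turn about the tool's z in degrees. In form: [{"dx": .., "dy": .., "dz": .., "turn": ..}, ...]. A call has exactly 8 rows; each row shifts and turns the commanded pose from where the row before left it, along the tool's axes as they then stand; what a row does not reach is not made up. A row lasts 1/10 s, in which the tool goes at most 50 mm and 8.59 degrees, less where a joint would pass 70% of its speed; a pose out of reach is approached as far as the arm can. A call with a gripper value outside its range is refused whole. "claw" is the opening, from 0 (shut) to 1 (fully open), set as the call begins (left out, the last holds). The fingers move at their own pace and stop on an object; the grip force is fixed at half the most. Time passes only in rows, so rows that do not move let the fingers close, or fill a call up. It gives the time, the measured TCP pose, the force, the opening and the grip force at its end, in the units of the state.
- observe(): the state, without advancing time (a new reading comes with each control period).
- grab_frame(name): name is "side" or "top" or "wrist"; returns the picture (400x640x3 uint8, red, green, blue); there is no depth.
- get_calibration(name): a dict with "fx", "fy", "cx", "cy" (pixels), "position" and "attitude" of the camera in the world. Camera axes: x right, y down, z forward; pixel columns grow to the right and rows downward; lengths in m; the calibration is good to about 2 mm. A picture is of the moment at which its call begins: read the wrist's pose just before it. get_calibration takes no time and is no camera call; for the wrist camera it gives the pose at the moment of the call.
- sign_off(): hands the job in; it is judged then, once.
Trained networks look in the newest picture that a camera, given by its name, has taken for a name from the list of things; names that differ only in an ending like _2 or _b are one class to them, and where a whole thing is asked for, a point or a joint stands for the part that bears it (a point fixed in the world has none). Each returns a list of dicts, best first, with "conf" (0 to 1); they miss things now and then, are a little off and sometimes report something else, mostly with a low value. They report only what shows in the picture. A call takes as long as a camera call. They do not tell look-alikes from the thing itself.
- boxes_of(label, camera): "position" ([column, row] in pixels, amid what is visible of it).
- cut_out(label, camera): "pixels" (400x640 bool, what is visible of it) and "position" ([column, row] in pixels, amid what is visible of it).
The state is a dict: "time_s": time; "joint_pos": joint angles; "joint_vel": joint speeds; "effort": joint torques, N m; "eef_pos": TCP position; "orientation": TCP orientation; "contact_force": force on the tool from outside, world axes, zero at the start; "wrist_torque": the same for the moment, N m; "finger_gap": finger opening in m; "gripper_force": force on a finger pad.
Only numpy, scipy, OpenCV 4.12 (cv2) and the standard library are available. Lean on these libraries where they do the work, as an engineer would, in place of code of your own. Each camera call takes 0.05 s, during which the arm holds its last target. There are 200 camera calls.

TASK

Stand the amber vial upright in the nest of the clamping fixture, setting it down gently, and let go of it. Then turn the wing knob clockwise until the sprung follower drops into the notch of its cam, so that the jaw clamps the vial; do not force the knob on beyond the notch. Leave the knob released with the follower in the notch, and do not disturb the dropper bottle.

Things in the scene. Friction and masses are not known exactly. Their poses are not given: they have to be found in the camera images.
- amber_vial: small brown glass vial with a narrower black screw cap, standing upright on the worktop: body 33 mm in diameter and 52 mm high, cap 27 mm in diameter, 60 mm high in all, about 50 g. Origin: centre of its underside; z up along its axis. It stands to the left of the blue pump (a box 187 mm high, 230 mm wide) and the fixture to the right of it: carry it over well above the pump.
- dropper_bottle: white dropper bottle with a green cap, 30 mm in diameter, 66 mm high, standing near the vial (the two may have changed places). Not part of the job: leave it where it stands. Origin: centre of its underside.
- vial_fixture: clamping fixture, fixed: aluminium plate 90 mm (x) by 228 mm (its y from -98 to +130), 10 mm thick; origin on the worktop, z up. At y = -55 mm the nest, among 4 domed steel pins (tops at z = 35 mm); at y = +72 mm a round grey cover (108 mm across, top z = 32 mm) hides the cam, black wing knob on top. The follower, a steel yoke 82 mm wide at z = 15 to 25 mm, runs round the nest.
- nest (a point): middle of the nest floor (white pad, 14 mm above the worktop), where the vial's axis stands once clamped against the two pins on the knob's side. Axes as the fixture's. While the jaw is open the vial has 4 mm of room from here towards -y (away from the knob) and 2 mm to either side: set it down about 2 mm to the -y side of this point; domed pins and round jaw lead it in.
- knob_grip (a point): point on the axis of the wing knob, 59 mm above the worktop, at which to grip the wing: an upright bar 46 mm long, 12 mm thick, from 41 to 69 mm above the worktop, on a round hub 30 mm across. This point's x axis turns with the knob and lies along the bar, its y axis across the thickness.
- cam_knob (a joint): angle of the wing knob (rad), growing clockwise seen from above; 0: wing along the fixture's x. Starts near 0; stays where it is left. The cam sits on the spindle at a different angle each time: the notch comes between 0.4 and 1.5 rad, unseen: feel for it. The rim resists with about 0.1 N m; in the last 0.1 rad before the notch's middle the follower falls in; beyond it about 0.2 N m resists.
- follower (a joint): travel of the sprung follower and jaw towards the knob (m): 0 to 0.001 on the cam's rim, about 0.004 when dropped into the notch with the jaw on the vial (0.005 with the nest empty; then the vial no longer goes in). Behind the notch a ramp lifts it out again and, from about 0.2 rad beyond the notch's middle, drives it negative: too far. Spring force about 4 N on the rim, 3 N in the notch.
- jaw (a point): middle of the follower's jaw, a round steel bar 10 mm thick on the -y side of the nest, 20 mm above the worktop; moves with the follower.
Mind the look-alikes: they are no part of the job. What is shaped like the amber_vial but red or yellow is not meant.

How it is judged:
By the outcome, as a careful person would: the job done as asked, in the order asked, and still so for the second after the job is handed in, with the robot touching nothing.
It also fails if it takes over 72 s, if anything falls off the work surface, if the arm or the gripper's body presses on something with over 40 N, if the wrist force passes 120 N, or if a joint passes its speed limit or range.

## Working session

There is one attempt and no reset: what is moved stays moved. The work goes in short steps, Python scripts to look and compute and a tool call to move; the robot and the scene stay as the last step left them, time stands still between calls to the robot, and variables do not carry over. Pictures are saved under pics/ and viewed, at most 10 in all, crops included, and the job is handed in when it is done.

Besides the shell and the picture viewer there is one more tool, called as name([rows], argument=value, ...), one row to a line, values as JSON. move_arm: Moves the arm, as the interface text tells. Its arguments: {"type":"object","properties":{"motion":{"type":"array","items":{"type":"object","properties":{"dx":{"type":"number"},"dy":{"type":"number"},"dz":{"type":"number"},"turn":{"type":"number"}}}},"claw":{"type":"number"}},"required":["motion"]}

```bash
ls; mkdir -p pics
cat > h.py <<'E'
import numpy as np,cv2
from plant import *
from scipy.spatial.transform import Rotation as R
def snap(n,f):
    im=grab_frame(n); cv2.imwrite('pics/'+f,im[:,:,::-1]); return im
def cal(n):
    return get_calibration(n)
E
python3 - <<'E'
from h import *
print(observe())
for n in ['side','top','wrist']:
    print(n,cal(n)); snap(n,n+'0.png')
    for l in ['amber_vial','dropper_bottle','vial_fixture','cam_knob','knob_grip','nest','jaw','follower']:
        try: print(l,[(round(b['conf'],2),np.round(b['position'],1).tolist()) for b in boxes_of(l,n)])
        except Exception as e: print(l,e)
a=[cv2.imread(f'pics/{n}0.png') for n in ['side','top']]
cv2.imwrite('pics/st.png',cv2.resize(np.vstack(a),(480,600)))
print(observe()['time_s'])
E
```

```text
pics
{'time_s': 0.0, 'joint_pos': array([-1.20819524,  0.33390282,  0.03987236,  1.46627213, -0.0134068 ,
        1.3432955 , -0.05845274]), 'joint_vel': array([-0.00118194, -0.00024891, -0.00194196,  0.00096247, -0.00085559,
        0.00083608, -0.00105416]), 'effort': array([ 4.77373669e-04, -6.58554339e+01,  1.36564650e+00, -4.05559802e+01,
        1.66829297e-02,  1.25240284e-02,  2.07203794e-05]), 'eef_pos': array([0.2894347 , 0.58149457, 0.23042604]), 'orientation': array([-3.13998409e+00,  1.02100264e-04,  2.67982150e+00]), 'contact_force': array([-0.55683361, -0.664523  ,  0.10345436]), 'wrist_torque': array([-0.00044389, -0.03367659, -0.02358663]), 'gripper_force': 0.0, 'finger_gap': 0.08511192721105952}
side {'fx': 397.42138764732425, 'fy': 397.42138764732425, 'cx': 324.2646812803854, 'cy': 198.21983257030834, 'position': array([ 0.1262468 , -0.5194713 ,  0.65437677]), 'attitude': array([-2.26127866,  0.00906437, -0.60467709])}
amber_vial [(0.55, [243.3, 156.5]), (0.5, [217.6, 166.2]), (0.23, [440.7, 293.9])]
dropper_bottle [(0.71, [442.7, 288.5]), (0.69, [265.4, 147.2])]
v
[... 433 characters left out ...]
862821,  0.01082537, -1.5864525 ])}
amber_vial [(0.72, [216.7, 226.7]), (0.67, [290.7, 205.4])]
dropper_bottle [(0.47, [209.5, 196.1])]
vial_fixture [(0.58, [427.1, 175.5])]
cam_knob []
knob_grip []
nest [(0.77, [425.3, 175.4])]
jaw [(0.84, [431.4, 206.1]), (0.7, [428.8, 154.2])]
follower [(0.78, [430.7, 190.4])]
wrist {'fx': 338.3837069764561, 'fy': 338.3837069764561, 'cx': 320.91005823444596, 'cy': 200.29530463290527, 'position': array([0.2236848 , 0.61611898, 0.37512379]), 'attitude': array([2.84458382e+00, 1.27934905e-03, 1.11004905e+00])}
amber_vial [(0.91, [237.4, 357.0]), (0.72, [221.2, 317.5])]
dropper_bottle []
vial_fixture []
cam_knob []
knob_grip []
nest []
jaw []
follower []
1.35
```

View pics/side0.png

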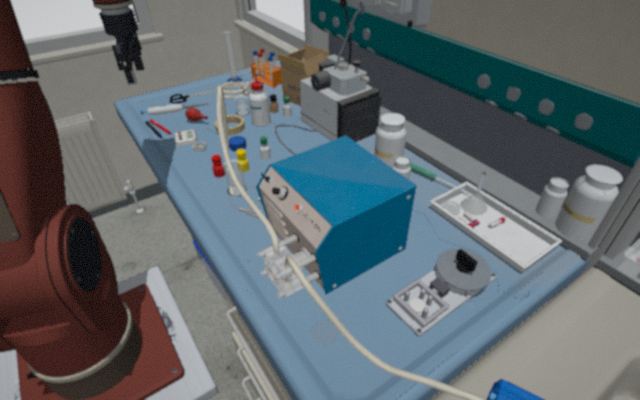

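View pics/top0.png

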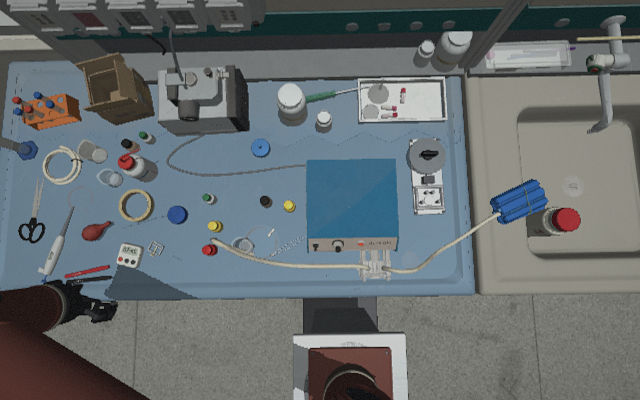

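View pics/wrist0.png

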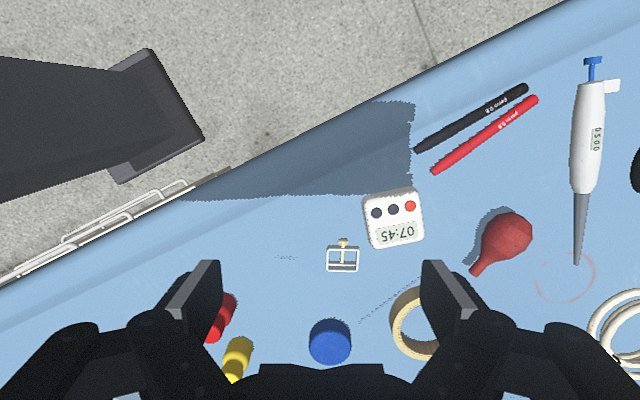

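The side view shows the red vial at (218,166), the yellow one at (243,157), a dropper bottle at (265,147), and a brown bottle with a black cap at (273,103). The pump hides whatever stands behind it. The top view shows these candidates:
- black caps at (265,201) and (126,145)
- yellow caps at (214,226) and (289,205)
- a red cap at (209,250)
- green caps at (208,198) and (144,137)

Next I'll locate these in the world and check them in a close crop.

```bash
cat >> h.py <<'E'
def ray(c,u,v):
    d=R.from_euler('xyz',c['attitude']).apply([(u-c['cx'])/c['fx'],(v-c['cy'])/c['fy'],1.]); return np.array(c['position']),d
def onz(c,u,v,z):
    p,d=ray(c,u,v); return p+d*(z-p[2])/d[2]
def proj(c,P):
    q=R.from_euler('xyz',c['attitude']).inv().apply(np.array(P)-c['position']); return np.array([c['fx']*q[0]/q[2]+c['cx'],c['fy']*q[1]/q[2]+c['cy']])
E
python3 - <<'E'
from h import *
c=cal('top'); s=cal('side')
for n,u,v,z in [('blk1',265,201,.06),('blk2',126,145,.06),('yel',214,226,.06),('yel2',289,205,.06),('red',209,250,.06),('gr',208,198,.066),('gr2',144,137,.066),('knob',429,155,.069),('nest',428,200,.02)]:
    p=onz(c,u,v,z); print(n,p.round(3),np.hypot(p[0],p[1]).round(3),proj(s,p).round(0))
t=cv2.imread('pics/top0.png'); w=cv2.imread('pics/side0.png')
a=cv2.resize(t[180:270,190:310],(400,300),interpolation=3)
b=cv2.resize(t[120:180,110:190],(400,300),interpolation=3)
d=cv2.resize(w[80:170,210:330],(400,300),interpolation=3)
e=cv2.resize(t[130:220,370:490],(400,300),interpolation=3)
cv2.imwrite('pics/crop1.png',np.vstack([np.hstack([a,b]),np.hstack([d,e])]))
E
```

```text
blk1 [0.524 0.227 0.06 ] 0.571 [289. 169.]
blk2 [0.693 0.629 0.06 ] 0.936 [271.  96.]
yel [0.456 0.37  0.06 ] 0.587 [241. 152.]
yel2 [0.511 0.16  0.06 ] 0.536 [298. 183.]
red [0.39  0.382 0.06 ] 0.546 [216. 158.]
gr [0.534 0.387 0.066] 0.659 [263. 139.]
gr2 [0.714 0.576 0.066] 0.917 [284.  99.]
knob [ 0.646 -0.238  0.069] 0.688 [463. 256.]
nest [ 0.524 -0.241  0.02 ] 0.576 [416. 303.]
```

View pics/crop1.png

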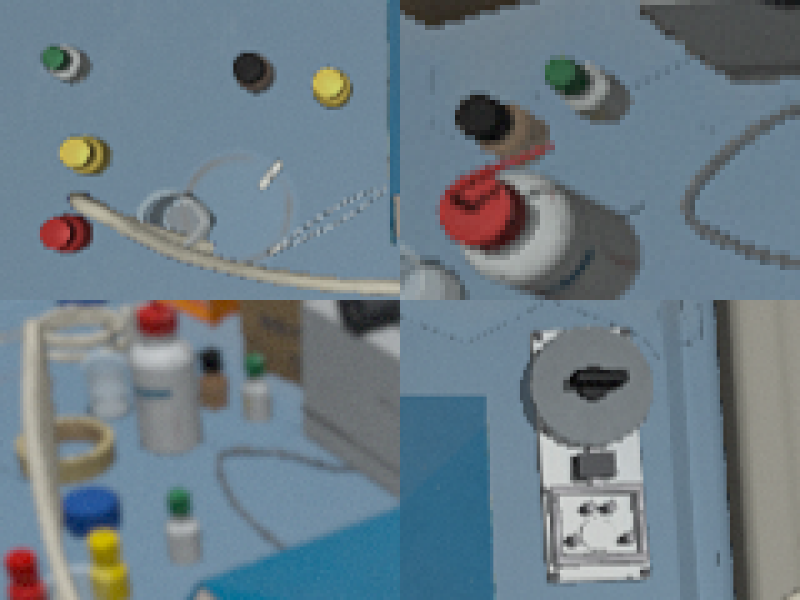

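The black cap at (265,201) sits on a brown body just left of the pump and is within reach. The similar pair at the back, (126,145), is out of reach at 0.94 m, and the others are red or yellow. So the target is at about (0.524, 0.227), and the bottle to leave alone is the green cap at (208,198). I'll hover over the target and check it with the wrist camera.

move_arm([
  {"dx": -0.045,"turn": 7.9},
  {"dx": -0.045,"turn": 7.9},
  {"dx": -0.045,"turn": 7.9},
  {"dx": -0.045,"turn": 7.9},
  {"dx": -0.045,"turn": 7.9},
  {"dx": -0.045,"turn": 7.9},
  {"dx": -0.045,"turn": 7.9},
  {"dx": -0.045,"turn": 7.9},
])

```text
$.motion[0]: bad value
```

move_arm([
  {},
  {},
  {},
  {},
  {},
  {},
  {},
  {},
])

```text
$.motion[0]: bad value
```

All four keys have to be given in each row.

move_arm([
  {"dx": -0.045,"dy": 0,"dz": 0,"turn": 7.9},
  {"dx": -0.045,"dy": 0,"dz": 0,"turn": 7.9},
  {"dx": -0.045,"dy": 0,"dz": 0,"turn": 7.9},
  {"dx": -0.045,"dy": 0,"dz": 0,"turn": 7.9},
  {"dx": -0.045,"dy": 0,"dz": 0,"turn": 7.9},
  {"dx": -0.045,"dy": 0,"dz": 0,"turn": 7.9},
  {"dx": -0.045,"dy": 0,"dz": 0,"turn": 7.9},
  {"dx": -0.045,"dy": 0,"dz": 0,"turn": 7.9},
])

```text
time_s: 2.15
eef_pos: [0.4912, 0.3026, 0.2313]
orientation: [3.141, 0.0, 1.57]
contact_force: [0.4, 0.3, -0.5]
finger_gap: 0.0856
gripper_force: 0.0
```

move_arm([
  {"dx": -0.03,"dy": 0.01,"dz": 0,"turn": 0},
  {"dx": -0.03,"dy": 0.01,"dz": 0,"turn": 0},
  {"dx": -0.02,"dy": 0.01,"dz": 0,"turn": 0},
  {"dx": 0,"dy": 0,"dz": 0,"turn": 0},
  {"dx": 0,"dy": 0,"dz": 0,"turn": 0},
  {"dx": 0,"dy": 0,"dz": 0,"turn": 0},
  {"dx": 0,"dy": 0,"dz": 0,"turn": 0},
  {"dx": 0,"dy": 0,"dz": 0,"turn": 0},
])

```text
time_s: 2.95
eef_pos: [0.5204, 0.2256, 0.2312]
orientation: [-3.141, 0.0, 1.578]
contact_force: [0.0, 0.1, 0.0]
finger_gap: 0.0849
gripper_force: 0.0
```

Run:
```python
from h import *
o=observe();print(o['eef_pos'],o['orientation'],o['contact_force'])
c=cal('wrist');im=snap('wrist','w1.png');print(c['position'],c['attitude'])
for l in ['amber_vial','dropper_bottle']:
    print(l,[(round(b['conf'],2),np.round(b['position'],1).tolist(),onz(c,*b['position'],.03).round(4)) for b in cut_out(l,'wrist')])
print(proj(c,[.524,.227,.06]))
```

```text
[0.52038262 0.22561591 0.2312239 ] [-3.14137750e+00  2.57175975e-05  1.57813572e+00] [0.04809946 0.10603181 0.03361209]
[0.52063701 0.30115213 0.3750201 ] [2.84372411e+00 2.65381879e-04 8.43745633e-03]
amber_vial [(0.97, [189.8, 3.4], array([0.4012, 0.3806, 0.03  ])), (0.8, [257.6, 12.6], array([0.4622, 0.3737, 0.03  ])), (0.79, [327.2, 164.2], array([0.5276, 0.2343, 0.03  ])), (0.69, [314.8, 229.9], array([0.515 , 0.1612, 0.03  ]))]
dropper_bottle [(0.51, [338.6, 3.6], array([0.5359, 0.3816, 0.03  ]))]
[323.86598424 177.72201261]
```

View pics/w1.png

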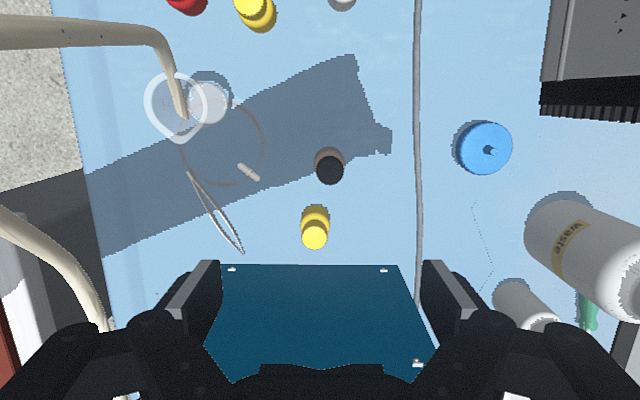

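The wrist view confirms it: brown body and black cap at about (330,170), a yellow look-alike at (315,230), red at (187,3), yellow at (255,10), and the dropper at (340,3). Now I'll refine the cap centre.

```bash
cat >> h.py <<'E'
def cap(im,c,u,v,z,r=25,thr=45):
    x0,y0=int(u-r),int(v-r); p=im[y0:int(v+r),x0:int(u+r)].max(2)<thr
    n,l,s,ce=cv2.connectedComponentsWithStats(p.astype(np.uint8)); k=1+np.argmax(s[1:,4])
    cn=cv2.findContours((l==k).astype(np.uint8),cv2.RETR_EXTERNAL,cv2.CHAIN_APPROX_NONE)[0][0]
    cc,rr=cv2.minEnclosingCircle(cn); uv=np.array(ce[k])+[x0,y0]; um=np.array(cc)+[x0,y0]
    print('cap',uv,s[k],'circle',um,rr,'pos',onz(c,*uv,z).round(4),onz(c,*um,z).round(4)); return onz(c,*uv,z)
E
python3 - <<'E'
from h import *
c=cal('wrist'); im=cv2.imread('pics/w1.png')
print(im[170,322:340].max(1),im[160:186,330].max(1))
for t in (35,45,60): cap(im,c,330,170,.06,thr=t)
t=cal('top');it=cv2.imread('pics/top0.png')
cap(it,t,265,201,.06,r=8,thr=60)
E
```

```text
[64 61 64 63 65 58 66 61 63 68 64 67 68 63 65 61 59 62] [ 62  61  60  53  65  65  64  63  55  64  63  63  67  60  67  63  63  67
  65  63  64  65  64  57  80 190]Traceback (most recent call last):
  File "<stdin>", line 4, in <module>
  File "h.py", line 16, in cap
    n,l,s,ce=cv2.connectedComponentsWithStats(p.astype(np.uint8)); k=1+np.argmax(s[1:,4])
                                                                       ~~~~~~~~~^^^^^^^^^
    return _wrapfunc(a, 'argmax', axis=axis, out=out, **kwds)
    return bound(*args, **kwds)
ValueError: attempt to get argmax of an empty sequence
```

Run:
```python
from h import *
c=cal('wrist'); im=cv2.imread('pics/w1.png')
for t in (70,78): cap(im,c,330,170,.06,thr=t)
t=cal('top');it=cv2.imread('pics/top0.png')
print(it[194:210,258:274].max(2))
```

```text
cap [329.32994924 169.50253807] [ 11  11  27  28 591] circle [329.32638931 169.59027863] 14.090460777282715 pos [0.5293 0.2345 0.06  ] [0.5293 0.2344 0.06  ]
cap [329.47524752 169.53960396] [ 11  11  28  28 606] circle [329.5 169.5] 14.23034954071045 pos [0.5295 0.2345 0.06  ] [0.5295 0.2345 0.06  ]
[[151 150 154 154 153 153 156 155 155 153 152 152 151 148 149 151]
 [151 150 152 152 130 127 128 128 129 138 150 151 149 152 150 153]
 [154 153 150 122  64  24  29  28  50  82 125 142 155 154 151 151]
 [154 151 124  42  34  37  43  40  35  39  73 105 142 154 151 151]
 [153 147  62  33  44  39  43  40  38  35  32  77 104 143 155 151]
 [152 147  27  39  42  42  39  42  40  43  27  49  80 100 147 151]
 [153 148  27  39  37  40  44  44  43  45  33  43  81  70 124 153]
 [153 146  35  38  38  41  40  45  47  42  29  42  83  72 111 154]
 [152 145  70  29  39  43  44  49  40  38  27  55  82  66 105 156]
 [152 152 120  38  36  39  45  39  37  22  44  76  73  60 109 154]
 [152 155 149  81  54  33  33  24  39  61  75  80  67  67 131 151]
 [151 152 151 131  70  61  58  57  68  86  80  68  59  99 149 154]
 [151 152 153 150 116 105  74  74  73  71  66  59  97 140 158 155]
 [151 151 153 151 157 153 107  94  63  67 102 113 141 157 153 152]
 [152 149 152 152 150 152 154 143 114 120 148 156 155 154 155 151]
 [149 152 151 152 153 154 154 154 155 157 155 154 155 154 154 151]]
```

move_arm([
  {"dx": 0.003,"dy": 0.003,"dz": 0.01,"turn": 0.4},
  {"dx": 0.003,"dy": 0.003,"dz": 0.03,"turn": 0},
  {"dx": 0.003,"dy": 0.003,"dz": 0.03,"turn": 0},
  {"dx": 0,"dy": 0,"dz": 0.03,"turn": 0},
  {"dx": 0,"dy": 0,"dz": 0.01,"turn": 0},
  {"dx": 0,"dy": 0,"dz": 0,"turn": 0},
  {"dx": 0,"dy": 0,"dz": 0,"turn": 0},
  {"dx": 0,"dy": 0,"dz": 0,"turn": 0},
])

```text
time_s: 3.9
eef_pos: [0.5307, 0.2342, 0.1229]
orientation: [3.14, -0.001, 1.57]
contact_force: [0.3, -0.4, 0.0]
finger_gap: 0.0855
gripper_force: 0.0
```

Run:
```python
from h import *
o=observe();print(o['eef_pos'],o['orientation'])
c=cal('wrist');im=snap('wrist','w2.png');
u=proj(c,[.5293,.2345,.06]);print(u)
for t in (70,78): cap(im,c,*u,.06,r=30,thr=t)
```

```text
[0.53069159 0.23415279 0.12291939] [ 3.13951166e+00 -1.32893228e-03  1.56955090e+00]
[317.27390988 217.71914789]
cap [317.57817109 215.46902655] [  11    7   40   44 1356] circle [317.89393997 215.31818199] 21.710111618041992 pos [0.5295 0.236  0.06  ] [0.5297 0.2362 0.06  ]
cap [317.56186317 215.39737991] [  11    7   40   44 1374] circle [317.8496151  215.35346985] 21.753175735473633 pos [0.5295 0.2361 0.06  ] [0.5297 0.2361 0.06  ]
```

move_arm([
  {"dx": 0.001,"dy": -0.001,"dz": 0.02,"turn": 0},
  {"dx": 0,"dy": 0,"dz": 0.025,"turn": 0},
  {"dx": 0,"dy": 0,"dz": 0.025,"turn": 0},
  {"dx": 0,"dy": 0,"dz": 0.02,"turn": 0},
  {"dx": 0,"dy": 0,"dz": 0.009,"turn": 0},
  {"dx": 0,"dy": 0,"dz": 0,"turn": 0},
  {"dx": 0,"dy": 0,"dz": 0,"turn": 0},
  {"dx": 0,"dy": 0,"dz": 0,"turn": 0},
])

```text
time_s: 4.75
eef_pos: [0.5296, 0.2352, 0.0237]
orientation: [3.14, -0.001, 1.57]
contact_force: [-0.3, 0.2, 0.5]
finger_gap: 0.0855
gripper_force: 0.0
```

move_arm([
  {"dx": 0,"dy": 0,"dz": 0,"turn": 0},
  {"dx": 0,"dy": 0,"dz": 0,"turn": 0},
  {"dx": 0,"dy": 0,"dz": 0,"turn": 0},
  {"dx": 0,"dy": 0,"dz": 0,"turn": 0},
  {"dx": 0,"dy": 0,"dz": 0,"turn": 0},
  {"dx": 0,"dy": 0,"dz": 0,"turn": 0},
  {"dx": 0,"dy": 0,"dz": 0,"turn": 0},
  {"dx": 0,"dy": 0,"dz": 0,"turn": 0},
], claw=0.25)

```text
time_s: 5.55
eef_pos: [0.5289, 0.2349, 0.0227]
orientation: [3.141, -0.0, 1.57]
contact_force: [-0.9, -0.3, 4.9]
finger_gap: 0.0313
gripper_force: 59.3
```

move_arm([
  {"dx": 0,"dy": 0,"dz": -0.01,"turn": 0},
  {"dx": 0,"dy": 0,"dz": -0.03,"turn": 0},
  {"dx": 0,"dy": 0,"dz": -0.045,"turn": 0},
  {"dx": 0,"dy": 0,"dz": -0.05,"turn": 0},
  {"dx": 0,"dy": 0,"dz": -0.05,"turn": 0},
  {"dx": 0,"dy": 0,"dz": -0.05,"turn": 0},
  {"dx": 0,"dy": 0,"dz": -0.035,"turn": 0},
  {"dx": 0,"dy": 0,"dz": -0.01,"turn": 0},
])

```text
time_s: 6.35
eef_pos: [0.53, 0.235, 0.3075]
orientation: [3.136, -0.004, 1.569]
contact_force: [0.1, 0.2, -0.7]
finger_gap: 0.0311
gripper_force: 59.5
```

move_arm([
  {"dx": -0.02,"dy": 0,"dz": 0,"turn": 0},
  {"dx": -0.04,"dy": 0,"dz": 0,"turn": 0},
  {"dx": -0.05,"dy": 0,"dz": 0,"turn": 0},
  {"dx": -0.05,"dy": 0,"dz": 0,"turn": 0},
  {"dx": -0.05,"dy": 0,"dz": 0,"turn": 0},
  {"dx": -0.05,"dy": 0,"dz": 0,"turn": 0},
  {"dx": -0.05,"dy": 0,"dz": 0,"turn": 0},
  {"dx": -0.05,"dy": 0,"dz": 0,"turn": 0},
])

```text
time_s: 7.15
eef_pos: [0.5268, -0.128, 0.3012]
orientation: [-3.14, -0.0, 1.569]
contact_force: [1.1, -0.1, -1.4]
finger_gap: 0.032
gripper_force: 59.5
```

move_arm([
  {"dx": -0.05,"dy": 0,"dz": 0,"turn": 0},
  {"dx": -0.05,"dy": 0,"dz": 0,"turn": 0},
  {"dx": -0.04,"dy": 0.01,"dz": 0,"turn": 0},
  {"dx": -0.02,"dy": 0.01,"dz": 0,"turn": 0},
  {"dx": -0.005,"dy": 0,"dz": 0,"turn": 0},
  {"dx": 0,"dy": 0,"dz": 0,"turn": 0},
  {"dx": 0,"dy": 0,"dz": 0,"turn": 0},
  {"dx": 0,"dy": 0,"dz": 0,"turn": 0},
])

```text
time_s: 7.95
eef_pos: [0.5481, -0.289, 0.3022]
orientation: [-3.142, -0.001, 1.571]
contact_force: [-0.0, -0.9, -0.2]
finger_gap: 0.0316
gripper_force: 59.6
```

Run:
```python
from h import *
o=observe();print(o['time_s'],o['eef_pos'],o['orientation'],o['contact_force'],o['finger_gap'])
c=cal('wrist');im=snap('wrist','w3.png')
Z=dict(vial_fixture=.01,cam_knob=.06,knob_grip=.06,nest=.014,jaw=.02,follower=.02)
for l in Z:
    print(l,[(round(b['conf'],2),np.round(b['position'],1).tolist(),onz(c,*b['position'],Z[l]).round(4)) for b in boxes_of(l,'wrist')])
```

```text
7.95 [ 0.54811723 -0.28901906  0.30222071] [-3.14157491e+00 -8.98987960e-04  1.57123612e+00] [-0.0154043  -0.90858199 -0.17071572] 0.03157010763525568
vial_fixture [(0.61, [363.1, 120.4], array([ 0.6019, -0.242 ,  0.01  ]))]
cam_knob [(0.83, [416.9, 122.0], array([ 0.6558, -0.2404,  0.06  ]))]
knob_grip [(0.65, [414.1, 119.2], array([ 0.6524, -0.2373,  0.06  ]))]
nest [(0.78, [368.7, 118.9], array([ 0.6083, -0.2399,  0.014 ]))]
jaw [(0.69, [327.2, 118.9], array([ 0.5566, -0.2396,  0.02  ]))]
follower [(0.6, [329.5, 117.7], array([ 0.5594, -0.2381,  0.02  ]))]
```

View pics/w3.png

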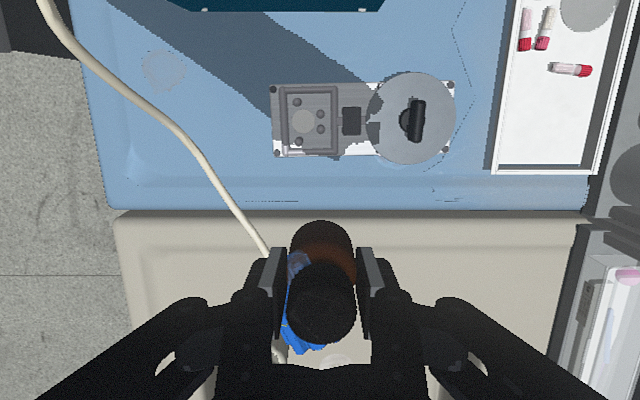

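The wrist view shows the fixture: nest pad at about (305,122), black block (352,122), cover centre at about (416,118), and the wing upright in the image at (417,120). The vial is held upright. I'll lower for a closer measurement.

move_arm([
  {"dx": 0,"dy": 0,"dz": 0.02,"turn": 0},
  {"dx": 0,"dy": 0,"dz": 0.03,"turn": 0},
  {"dx": 0,"dy": 0,"dz": 0.03,"turn": 0},
  {"dx": 0,"dy": 0,"dz": 0.03,"turn": 0},
  {"dx": 0,"dy": 0,"dz": 0.02,"turn": 0},
  {"dx": 0,"dy": 0,"dz": 0,"turn": 0},
  {"dx": 0,"dy": 0,"dz": 0,"turn": 0},
  {"dx": 0,"dy": 0,"dz": 0,"turn": 0},
])

```text
time_s: 9.1
eef_pos: [0.5489, -0.2908, 0.1739]
orientation: [3.14, 0.001, 1.57]
contact_force: [1.4, -0.1, -0.2]
finger_gap: 0.0316
gripper_force: 59.6
```

Run:
```python
from h import *
o=observe();print(o['time_s'],o['eef_pos'],o['orientation'],o['contact_force'],o['finger_gap'])
c=cal('wrist');im=snap('wrist','w4.png');np.save('c4.npy',c,allow_pickle=True)
print(proj(c,[.53,-.24,.014]))
b=cv2.imread('pics/w4.png')[30:210,220:490]
cv2.imwrite('pics/w4c.png',cv2.resize(b,(810*800//810,533),interpolation=cv2.INTER_CUBIC))
```

```text
9.1 [ 0.54888299 -0.29076188  0.17393014] [3.13959644e+00 8.12580077e-04 1.56965138e+00] [ 1.40878747 -0.08922317 -0.18089002] 0.03155172021220882
[298.13312874 125.72127646]
```

View pics/w4c.png

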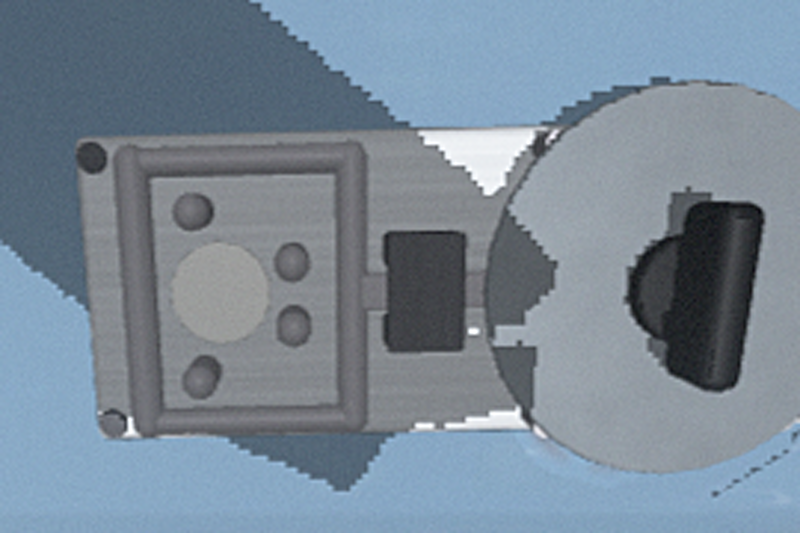

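```bash
cat > m.py <<'E'
from h import *
from scipy.optimize import least_squares
c=np.load('c4.npy',allow_pickle=True).item(); im=cv2.imread('pics/w4.png')
f=lambda u,v:(220+u*270/800-.33,30+v*180/533-.33)
W=lambda u,v,z:onz(c,*f(u,v),z)
for n,u,v,z in [('pad',220,293,.014),('tl',77,137,.01),('bl',100,438,.01),('tr',550,128,.01),('br',530,430,.01),('cover',682,276,.032),
 ('pinA',292,260,.031),('pinB',294,325,.031),('pinC',193,210,.031),('pinD',203,376,.031),('knobtopA',738,204,.069),('knobtopB',727,388,.069),('yoke_bl',150,430,.02),('yoke_tl',127,148,.02)]:
    print(n,W(u,v,z).round(4))
# refine pad by threshold/contour
hsv=cv2.cvtColor(im,cv2.COLOR_BGR2HSV); 
x,y=map(int,f(220,293)); print(im[y,x],im[y,x-22],im[y,x-24])
g=im.astype(int); m=((g[:,:,2]-g[:,:,0]>-4)&(g[:,:,1]>120)).astype(np.uint8); m[:, :x-22]=0;m[:,x+22:]=0;m[:y-22]=0;m[y+22:]=0
m=cv2.morphologyEx(m,cv2.MORPH_OPEN,np.ones((3,3)))
n,l,s,ce=cv2.connectedComponentsWithStats(m);k=1+np.argmax(s[1:,4]);print(s[k],ce[k],onz(c,*ce[k],.014).round(4))
E
python3 m.py
```

```text
pad [ 0.5262 -0.2425  0.014 ]
tl [ 0.4857 -0.1986  0.01  ]
bl [ 0.4872 -0.2877  0.01  ]
tr [ 0.622  -0.1962  0.01  ]
br [ 0.6223 -0.2852  0.01  ]
cover [ 0.6565 -0.2362  0.032 ]
pinA [ 0.5478 -0.232   0.031 ]
pinB [ 0.5483 -0.2499  0.031 ]
pinC [ 0.5207 -0.2186  0.031 ]
pinD [ 0.5221 -0.2644  0.031 ]
knobtopA [ 0.654  -0.2168  0.069 ]
knobtopB [ 0.657 -0.261  0.069]
yoke_bl [ 0.5045 -0.2828  0.02  ]
yoke_tl [ 0.5016 -0.2021  0.02  ]
[152 153 152] [91 87 88] [107 101  99]
[278 112  33  34 822] [294.58394161 128.46107056] [ 0.5268 -0.2424  0.014 ]
```

Run:
```python
from h import *
c=np.load('c4.npy',allow_pickle=True).item(); im=cv2.imread('pics/w4.png')
tcp=np.array([.5489,-.2908,.1739]); zc=tcp[2]+.0373
print(proj(c,[tcp[0],tcp[1],zc]))
# brown body bottom outline & cap picture
cv2.imwrite('pics/v4.png',cv2.resize(np.minimum(im[190:390,220:420].astype(int)*3,255).astype(np.uint8),(600,600),interpolation=cv2.INTER_CUBIC))
t=cal('top');print(onz(t,429.4,197.5,.014))
import m
```

```text
[318.86718885 312.17504085]
[ 0.53153298 -0.24677278  0.014     ]
pad [ 0.5262 -0.2425  0.014 ]
tl [ 0.4857 -0.1986  0.01  ]
bl [ 0.4872 -0.2877  0.01  ]
tr [ 0.622  -0.1962  0.01  ]
br [ 0.6223 -0.2852  0.01  ]
cover [ 0.6565 -0.2362  0.032 ]
pinA [ 0.5478 -0.232   0.031 ]
pinB [ 0.5483 -0.2499  0.031 ]
pinC [ 0.5207 -0.2186  0.031 ]
pinD [ 0.5221 -0.2644  0.031 ]
knobtopA [ 0.654  -0.2168  0.069 ]
knobtopB [ 0.657 -0.261  0.069]
yoke_bl [ 0.5045 -0.2828  0.02  ]
yoke_tl [ 0.5016 -0.2021  0.02  ]
[152 153 152] [91 87 88] [107 101  99]
[278 112  33  34 822] [294.58394161 128.46107056] [ 0.5268 -0.2424  0.014 ]
```

View pics/v4.png

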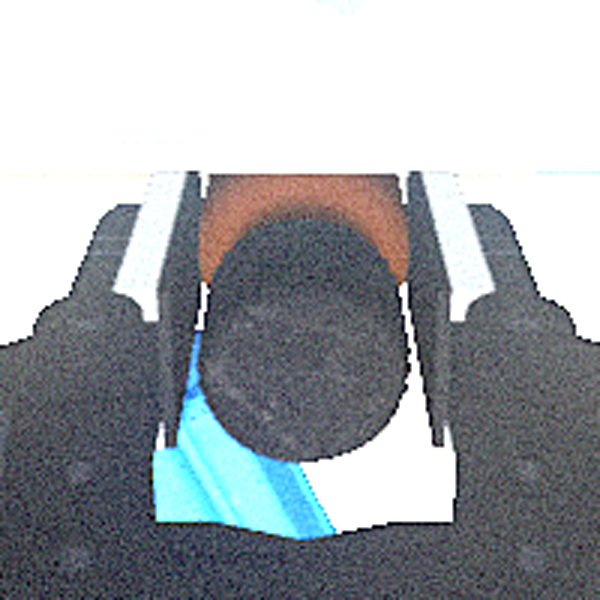

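move_arm([
  {"dx": 0.005,"dy": -0.006,"dz": 0.01,"turn": 0},
  {"dx": 0.005,"dy": -0.006,"dz": 0.015,"turn": 0},
  {"dx": 0.005,"dy": -0.006,"dz": 0.015,"turn": 0},
  {"dx": 0.005,"dy": -0.005,"dz": 0.01,"turn": 0},
  {"dx": 0,"dy": 0,"dz": 0,"turn": 0},
  {"dx": 0,"dy": 0,"dz": 0,"turn": 0},
  {"dx": 0,"dy": 0,"dz": 0,"turn": 0},
  {"dx": 0,"dy": 0,"dz": 0,"turn": 0},
])

```text
time_s: 9.95
eef_pos: [0.5258, -0.2707, 0.1231]
orientation: [3.14, 0.001, 1.57]
contact_force: [-1.4, 1.4, 0.1]
finger_gap: 0.0315
gripper_force: 59.6
```

Run:
```python
from h import *
for k in range(3):
    o=observe();c=cal('wrist');im=snap('wrist','w5.png')[:,:,::-1]
    print(o['eef_pos'].round(4),o['orientation'].round(4),(np.array(c['position'])-o['eef_pos']).round(4))
    x,y=map(int,proj(c,[.5265,-.2425,.014])); g=im.astype(int)
    m=((g[:,:,2]-g[:,:,0]>-4)&(g[:,:,1]>120)).astype(np.uint8); r=27
    M=np.zeros_like(m);M[y-r:y+r,x-r:x+r]=m[y-r:y+r,x-r:x+r]
    M=cv2.morphologyEx(M,cv2.MORPH_OPEN,np.ones((3,3)))
    n,l,s,ce=cv2.connectedComponentsWithStats(M);q=1+np.argmax(s[1:,4]);print(s[q],ce[q],onz(c,*ce[q],.014).round(4), (onz(c,*ce[q],.014)-o['eef_pos']).round(4))
np.save('c5.npy',c,allow_pickle=True)
print(o['time_s'])
b=cv2.imread('pics/w5.png')[60:360,220:620]
cv2.imwrite('pics/w5c.png',cv2.resize(b,(800,600),interpolation=cv2.INTER_CUBIC))
```

```text
[ 0.5258 -0.2707  0.1231] [3.1405e+00 6.0000e-04 1.5696e+00] [0.0007 0.0756 0.1438]
[ 302  142   38   39 1079] [320.88507878 161.15569972] [ 0.5267 -0.2419  0.014 ] [ 0.0009  0.0287 -0.1091]
[ 0.5256 -0.2706  0.1229] [3.1408e+00 5.0000e-04 1.5696e+00] [0.0007 0.0756 0.1438]
[ 302  143   38   38 1100] [321.05363636 161.22      ] [ 0.5267 -0.2419  0.014 ] [ 0.0011  0.0288 -0.1089]
[ 0.5255 -0.2706  0.1228] [3.1410e+00 4.0000e-04 1.5696e+00] [0.0008 0.0756 0.1438]
[ 302  143   39   38 1096] [320.98905109 161.79470803] [ 0.5265 -0.2422  0.014 ] [ 0.0009  0.0284 -0.1088]
10.05
```

View pics/w5c.png

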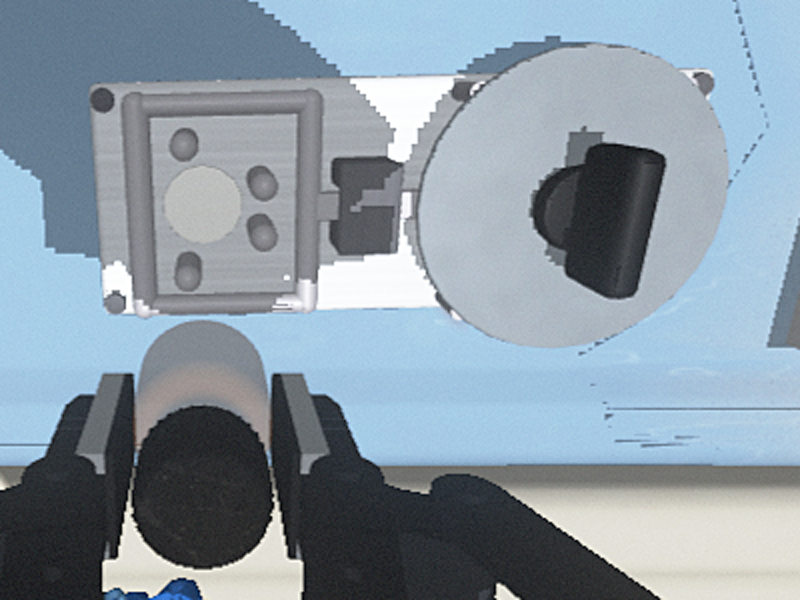

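The closer view shows the pad centre at full-image (321,161), in the same column as the held cap. Pins and jaw put the nest about 2 mm beyond the pad centre, so the target is vial axis at the pad centre. I'll move across and down to just above the pins.

move_arm([
  {"dx": 0.008,"dy": 0,"dz": 0,"turn": 0},
  {"dx": 0.01,"dy": 0,"dz": 0.01,"turn": 0},
  {"dx": 0.01,"dy": 0,"dz": 0.015,"turn": 0},
  {"dx": 0,"dy": 0,"dz": 0.015,"turn": 0},
  {"dx": 0,"dy": 0,"dz": 0.015,"turn": 0},
  {"dx": 0,"dy": 0,"dz": 0.007,"turn": 0},
  {"dx": 0,"dy": 0,"dz": 0,"turn": 0},
  {"dx": 0,"dy": 0,"dz": 0,"turn": 0},
])

```text
time_s: 10.9
eef_pos: [0.5252, -0.2429, 0.0605]
orientation: [-3.142, 0.001, 1.569]
contact_force: [0.5, -0.8, -0.7]
finger_gap: 0.0313
gripper_force: 59.6
```

Run:
```python
from h import *
o=observe();c=cal('wrist');im=snap('wrist','w6.png')
print(o['eef_pos'].round(4),o['orientation'].round(4),o['contact_force'])
c=np.load('c5.npy',allow_pickle=True).item()
f=lambda u,v:(220+u/2,60+v/2)
for n,u,v,z in [('A',262,182,.031),('B',262,232,.031),('C',184,144,.031),('D',188,271,.031),('jaw',138,205,.02),('knobA',634,150,.069),('knobB',604,292,.069),('coverL',417,200,.032),('coverR',728,170,.032),('coverT',600,43,.032),('coverB',560,347,.032)]: print(n,onz(c,*f(u,v),z).round(4))
print(proj(c,[.5255,-.2706,.1228+.0373]))
```

```text
[ 0.5252 -0.2429  0.0605] [-3.1415e+00  5.0000e-04  1.5689e+00] [ 0.47650303 -0.83000358 -0.73650426]
A [ 0.5474 -0.2314  0.031 ]
B [ 0.5478 -0.2492  0.031 ]
C [ 0.5203 -0.2184  0.031 ]
D [ 0.5214 -0.2637  0.031 ]
jaw [ 0.5029 -0.2416  0.02  ]
knobA [ 0.651  -0.2163  0.069 ]
knobB [ 0.6499 -0.2594  0.069 ]
coverL [ 0.6017 -0.2376  0.032 ]
coverR [ 0.7081 -0.2271  0.032 ]
coverT [ 0.6568 -0.1857  0.032 ]
coverB [ 0.6603 -0.2931  0.032 ]
[318.61947147 312.32895727]
```

move_arm([
  {"dx": 0.0005,"dy": 0,"dz": 0.002,"turn": 0},
  {"dx": 0,"dy": 0,"dz": 0.002,"turn": 0},
  {"dx": 0,"dy": 0,"dz": 0.002,"turn": 0},
  {"dx": 0,"dy": 0,"dz": 0.002,"turn": 0},
  {"dx": 0,"dy": 0,"dz": 0.002,"turn": 0},
  {"dx": 0,"dy": 0,"dz": 0.002,"turn": 0},
  {"dx": 0,"dy": 0,"dz": 0.002,"turn": 0},
  {"dx": 0,"dy": 0,"dz": 0.001,"turn": 0},
])

```text
time_s: 11.75
eef_pos: [0.5251, -0.2417, 0.0451]
orientation: [-3.141, -0.0, 1.57]
contact_force: [-1.2, 0.0, -1.5]
finger_gap: 0.0314
gripper_force: 59.6
```

move_arm([
  {"dx": 0,"dy": 0,"dz": 0.001,"turn": 0},
  {"dx": 0,"dy": 0,"dz": 0.001,"turn": 0},
  {"dx": 0,"dy": 0,"dz": 0.001,"turn": 0},
  {"dx": 0,"dy": 0,"dz": 0.001,"turn": 0},
  {"dx": 0,"dy": 0,"dz": 0.001,"turn": 0},
  {"dx": 0,"dy": 0,"dz": 0.001,"turn": 0},
  {"dx": 0,"dy": 0,"dz": 0.001,"turn": 0},
  {"dx": 0,"dy": 0,"dz": 0,"turn": 0},
])

```text
time_s: 12.55
eef_pos: [0.5251, -0.2417, 0.0382]
orientation: [-3.141, -0.0, 1.57]
contact_force: [-0.1, -0.8, -0.9]
finger_gap: 0.0316
gripper_force: 59.6
```

move_arm([
  {"dx": 0,"dy": 0,"dz": 0.0005,"turn": 0},
  {"dx": 0,"dy": 0,"dz": 0.0005,"turn": 0},
  {"dx": 0,"dy": 0,"dz": 0.0004,"turn": 0},
  {"dx": 0,"dy": 0,"dz": 0.0003,"turn": 0},
  {"dx": 0,"dy": 0,"dz": 0,"turn": 0},
  {"dx": 0,"dy": 0,"dz": 0,"turn": 0},
  {"dx": 0,"dy": 0,"dz": 0,"turn": 0},
  {"dx": 0,"dy": 0,"dz": 0,"turn": 0},
])

```text
time_s: 13.35
eef_pos: [0.5253, -0.2418, 0.0368]
orientation: [3.141, -0.0, 1.57]
contact_force: [-2.0, 1.1, 3.5]
finger_gap: 0.0316
gripper_force: 59.6
```

move_arm([
  {"dx": 0,"dy": 0,"dz": 0,"turn": 0},
  {"dx": 0,"dy": 0,"dz": 0,"turn": 0},
  {"dx": 0,"dy": 0,"dz": 0,"turn": 0},
  {"dx": 0,"dy": 0,"dz": 0,"turn": 0},
  {"dx": 0,"dy": 0,"dz": 0,"turn": 0},
  {"dx": 0,"dy": 0,"dz": 0,"turn": 0},
  {"dx": 0,"dy": 0,"dz": -0.005,"turn": 0},
  {"dx": 0,"dy": 0,"dz": -0.015,"turn": 0},
], claw=0.62)

```text
time_s: 14.15
eef_pos: [0.5243, -0.2414, 0.0563]
orientation: [-3.139, -0.0, 1.57]
contact_force: [0.8, -0.5, 0.3]
finger_gap: 0.053
gripper_force: 0.0
```

move_arm([
  {"dx": 0,"dy": 0,"dz": -0.03,"turn": 0},
  {"dx": 0,"dy": 0,"dz": -0.04,"turn": 0},
  {"dx": -0.01,"dy": 0.02,"dz": -0.02,"turn": 0},
  {"dx": -0.01,"dy": 0.03,"dz": 0,"turn": 0},
  {"dx": 0,"dy": 0.03,"dz": 0,"turn": 0},
  {"dx": 0,"dy": 0.02,"dz": 0,"turn": 0},
  {"dx": 0,"dy": 0,"dz": 0,"turn": 0},
  {"dx": 0,"dy": 0,"dz": 0,"turn": 0},
])

```text
time_s: 14.95
eef_pos: [0.6249, -0.2622, 0.1473]
orientation: [-3.141, 0.001, 1.57]
contact_force: [-0.3, 0.3, -0.0]
finger_gap: 0.0528
gripper_force: 0.0
```

Run:
```python
from h import *
o=observe();c=cal('wrist');im=snap('wrist','w7.png');np.save('c7.npy',c,allow_pickle=True)
print(o['time_s'],o['eef_pos'].round(4),o['orientation'].round(4),o['contact_force'])
print(proj(c,[.526,-.241,.074]),proj(c,[.6555,-.239,.069]),proj(c,[.6555,-.239,.032]))
cv2.imwrite('pics/w7c.png',cv2.resize(cv2.imread('pics/w7.png')[60:360,120:520],(800,600),interpolation=cv2.INTER_CUBIC))
```

```text
14.95 [ 0.6249 -0.2622  0.1473] [-3.1414e+00  8.0000e-04  1.5696e+00] [-0.27680325  0.30081627 -0.01081321]
[169.89168013 182.37244785] [365.14797766 177.66347769] [359.21334774 166.69987067]
```

View pics/w7c.png

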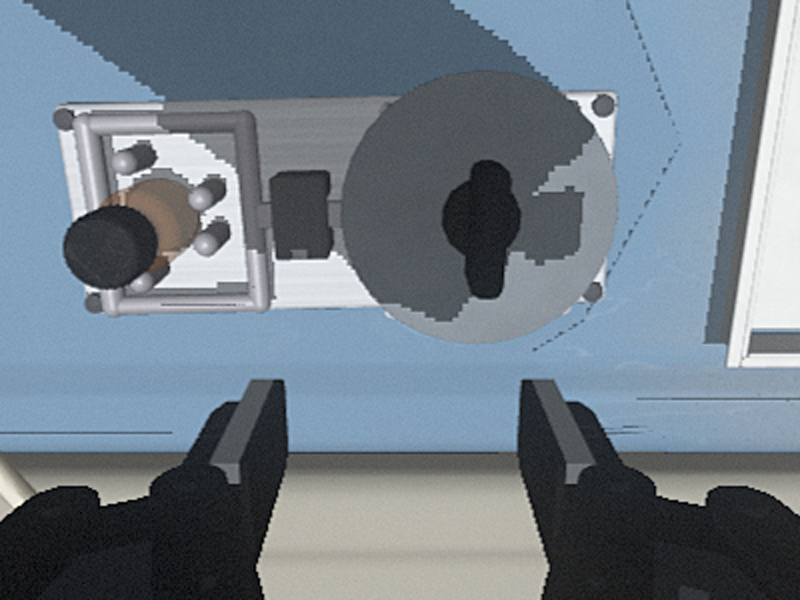

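The vial stands upright in the nest, with the cap at full-image (175,184). The wing centre is at about (363,175), turned roughly 2.5° clockwise. I'll go down over the knob.

move_arm([
  {"dx": 0.01,"dy": 0.01,"dz": 0,"turn": 1.2},
  {"dx": 0.01,"dy": 0.01,"dz": 0.01,"turn": 1.3},
  {"dx": 0.005,"dy": 0.009,"dz": 0.015,"turn": 0},
  {"dx": 0,"dy": 0,"dz": 0.025,"turn": 0},
  {"dx": 0,"dy": 0,"dz": 0.025,"turn": 0},
  {"dx": 0,"dy": 0,"dz": 0.018,"turn": 0},
  {"dx": 0,"dy": 0,"dz": 0.01,"turn": 0},
  {"dx": 0,"dy": 0,"dz": 0,"turn": 0},
])

```text
time_s: 15.8
eef_pos: [0.6537, -0.2374, 0.0423]
orientation: [-3.139, -0.0, 1.526]
contact_force: [-0.4, 0.1, 0.1]
finger_gap: 0.0531
gripper_force: 0.0
```

move_arm([
  {"dx": 0,"dy": 0,"dz": 0,"turn": 0},
  {"dx": 0,"dy": 0,"dz": 0,"turn": 0},
  {"dx": 0,"dy": 0,"dz": 0,"turn": 0},
  {"dx": 0,"dy": 0,"dz": 0,"turn": 0},
  {"dx": 0,"dy": 0,"dz": 0,"turn": 0},
  {"dx": 0,"dy": 0,"dz": 0,"turn": 0},
  {"dx": 0,"dy": 0,"dz": 0,"turn": 0},
  {"dx": 0,"dy": 0,"dz": 0,"turn": 0},
], claw=0.0)

```text
time_s: 16.6
eef_pos: [0.6549, -0.2378, 0.0449]
orientation: [3.141, 0.0, 1.526]
contact_force: [-2.0, 0.4, 5.4]
finger_gap: 0.0108
gripper_force: 59.3
```

Run:
```python
from h import *
o=observe()
for k in ['time_s','eef_pos','orientation','contact_force','wrist_torque','finger_gap','gripper_force','joint_pos','effort']: print(k,np.round(o[k],4))
```

```text
time_s 16.6
eef_pos [ 0.6549 -0.2378  0.0449]
orientation [3.1405e+00 1.0000e-04 1.5260e+00]
contact_force [-2.0006  0.3658  5.3912]
wrist_torque [ 0.2175  0.6245 -0.0927]
finger_gap 0.0108
gripper_force 59.3238
joint_pos [-0.1869  0.6591  0.6786  1.5549 -0.4495  1.0873  0.556 ]
effort [-1.17000e-01 -6.91751e+01  1.61127e+01 -3.25407e+01 -2.13300e-01
 -9.89200e-01  5.24000e-02]
```

```bash
cat > t.py <<'E'
from plant import observe
import numpy as np
o=observe();print(round(o['time_s'],2),'yaw',round(o['orientation'][2],4),'turned',round(1.526-o['orientation'][2],3),'T',o['wrist_torque'].round(3),'F',o['contact_force'].round(1),'e7',round(o['effort'][6],4),o['eef_pos'].round(4),'q7',round(o['joint_pos'][6],3))
E
python3 t.py
```

```text
16.6 yaw 1.526 turned 0.0 T [ 0.218  0.625 -0.093] F [-2.   0.4  5.4] e7 0.0524 [ 0.6549 -0.2378  0.0449] q7 0.556
```

move_arm([
  {"dx": 0,"dy": 0,"dz": 0,"turn": 2},
  {"dx": 0,"dy": 0,"dz": 0,"turn": 2},
  {"dx": 0,"dy": 0,"dz": 0,"turn": 2},
  {"dx": 0,"dy": 0,"dz": 0,"turn": 2},
  {"dx": 0,"dy": 0,"dz": 0,"turn": 2},
  {"dx": 0,"dy": 0,"dz": 0,"turn": 0},
  {"dx": 0,"dy": 0,"dz": 0,"turn": 0},
  {"dx": 0,"dy": 0,"dz": 0,"turn": 0},
])

```text
time_s: 17.4
eef_pos: [0.6553, -0.2378, 0.045]
orientation: [3.14, -0.0, 1.352]
contact_force: [-1.1, 0.5, 5.9]
finger_gap: 0.0108
gripper_force: 59.3
```

```bash
python3 t.py
```

```text
17.4 yaw 1.3516 turned 0.174 T [ 0.087  0.254 -0.16 ] F [-1.1  0.5  5.9] e7 0.1781 [ 0.6553 -0.2378  0.045 ] q7 0.402
```

move_arm([
  {"dx": 0,"dy": 0,"dz": 0,"turn": 1},
  {"dx": 0,"dy": 0,"dz": 0,"turn": 1},
  {"dx": 0,"dy": 0,"dz": 0,"turn": 0.5},
  {"dx": 0,"dy": 0,"dz": 0,"turn": 0.5},
  {"dx": 0,"dy": 0,"dz": 0,"turn": 0},
  {"dx": 0,"dy": 0,"dz": 0,"turn": 0},
  {"dx": 0,"dy": 0,"dz": 0,"turn": 0},
  {"dx": 0,"dy": 0,"dz": 0,"turn": 0},
])

```text
time_s: 18.2
eef_pos: [0.6554, -0.2379, 0.045]
orientation: [3.14, 0.0, 1.3]
contact_force: [-1.0, 1.0, 5.9]
finger_gap: 0.0104
gripper_force: 59.2
```

```bash
python3 t.py
```

```text
18.2 yaw 1.2996 turned 0.226 T [-0.004  0.16   0.029] F [-1.   1.   5.9] e7 -0.0608 [ 0.6554 -0.2379  0.045 ] q7 0.356
```

The torque dropped and changed sign, so the follower may be starting to fall in. I'll take smaller steps.

move_arm([
  {"dx": 0,"dy": 0,"dz": 0,"turn": 0.5},
  {"dx": 0,"dy": 0,"dz": 0,"turn": 0.5},
  {"dx": 0,"dy": 0,"dz": 0,"turn": 0.5},
  {"dx": 0,"dy": 0,"dz": 0,"turn": 0},
  {"dx": 0,"dy": 0,"dz": 0,"turn": 0},
  {"dx": 0,"dy": 0,"dz": 0,"turn": 0},
  {"dx": 0,"dy": 0,"dz": 0,"turn": 0},
  {"dx": 0,"dy": 0,"dz": 0,"turn": 0},
])

```text
time_s: 19.0
eef_pos: [0.6555, -0.2379, 0.045]
orientation: [3.139, 0.0, 1.273]
contact_force: [0.6, -0.2, 6.4]
finger_gap: 0.0111
gripper_force: 59.3
```

```bash
python3 t.py
```

```text
19.0 yaw 1.2733 turned 0.253 T [0.021 0.065 0.101] F [ 0.6 -0.2  6.4] e7 -0.1152 [ 0.6555 -0.2379  0.045 ] q7 0.333
```

move_arm([
  {"dx": 0,"dy": 0,"dz": 0,"turn": 0.5},
  {"dx": 0,"dy": 0,"dz": 0,"turn": 0.5},
  {"dx": 0,"dy": 0,"dz": 0,"turn": 0.5},
  {"dx": 0,"dy": 0,"dz": 0,"turn": 0},
  {"dx": 0,"dy": 0,"dz": 0,"turn": 0},
  {"dx": 0,"dy": 0,"dz": 0,"turn": 0},
  {"dx": 0,"dy": 0,"dz": 0,"turn": 0},
  {"dx": 0,"dy": 0,"dz": 0,"turn": 0},
])

```text
time_s: 19.8
eef_pos: [0.6555, -0.2379, 0.045]
orientation: [3.139, -0.0, 1.247]
contact_force: [-0.6, -0.7, 5.7]
finger_gap: 0.0107
gripper_force: 59.3
```

```bash
python3 t.py
python3 - <<'E'
from h import *
snap('wrist','w8.png')
E
```

```text
19.8 yaw 1.2471 turned 0.279 T [-0.008  0.046  0.096] F [-0.6 -0.7  5.7] e7 -0.1129 [ 0.6555 -0.2379  0.045 ] q7 0.309
```

The torque is now assisting, so the follower is falling in. I'll continue in about 1° steps until it balances.

move_arm([
  {"dx": 0,"dy": 0,"dz": 0,"turn": 0.5},
  {"dx": 0,"dy": 0,"dz": 0,"turn": 0.5},
  {"dx": 0,"dy": 0,"dz": 0,"turn": 0},
  {"dx": 0,"dy": 0,"dz": 0,"turn": 0},
  {"dx": 0,"dy": 0,"dz": 0,"turn": 0},
  {"dx": 0,"dy": 0,"dz": 0,"turn": 0},
  {"dx": 0,"dy": 0,"dz": 0,"turn": 0},
  {"dx": 0,"dy": 0,"dz": 0,"turn": 0},
])

```text
time_s: 20.65
eef_pos: [0.6556, -0.2379, 0.045]
orientation: [3.139, -0.0, 1.23]
contact_force: [0.4, -0.5, 5.0]
finger_gap: 0.0106
gripper_force: 59.3
```

```bash
python3 t.py
```

```text
20.65 yaw 1.2296 turned 0.296 T [-0.06   0.04   0.113] F [ 0.4 -0.5  5. ] e7 -0.0779 [ 0.6556 -0.2379  0.045 ] q7 0.294
```

move_arm([
  {"dx": 0,"dy": 0,"dz": 0,"turn": 0.5},
  {"dx": 0,"dy": 0,"dz": 0,"turn": 0.5},
  {"dx": 0,"dy": 0,"dz": 0,"turn": 0},
  {"dx": 0,"dy": 0,"dz": 0,"turn": 0},
  {"dx": 0,"dy": 0,"dz": 0,"turn": 0},
  {"dx": 0,"dy": 0,"dz": 0,"turn": 0},
  {"dx": 0,"dy": 0,"dz": 0,"turn": 0},
  {"dx": 0,"dy": 0,"dz": 0,"turn": 0},
])

```text
time_s: 21.45
eef_pos: [0.6556, -0.2379, 0.045]
orientation: [3.139, -0.0, 1.212]
contact_force: [-0.5, 0.3, 4.5]
finger_gap: 0.0106
gripper_force: 59.2
```

```bash
python3 t.py
```

```text
21.45 yaw 1.2122 turned 0.314 T [-0.101  0.013  0.041] F [-0.5  0.3  4.5] e7 -0.0684 [ 0.6556 -0.2379  0.045 ] q7 0.279
```

move_arm([
  {"dx": 0,"dy": 0,"dz": 0,"turn": 0.5},
  {"dx": 0,"dy": 0,"dz": 0,"turn": 0.5},
  {"dx": 0,"dy": 0,"dz": 0,"turn": 0},
  {"dx": 0,"dy": 0,"dz": 0,"turn": 0},
  {"dx": 0,"dy": 0,"dz": 0,"turn": 0},
  {"dx": 0,"dy": 0,"dz": 0,"turn": 0},
  {"dx": 0,"dy": 0,"dz": 0,"turn": 0},
  {"dx": 0,"dy": 0,"dz": 0,"turn": 0},
])

```text
time_s: 22.25
eef_pos: [0.6557, -0.238, 0.045]
orientation: [3.139, -0.0, 1.195]
contact_force: [0.3, -0.6, 5.4]
finger_gap: 0.0106
gripper_force: 59.2
```

```bash
python3 t.py
```

```text
22.25 yaw 1.1948 turned 0.331 T [-0.063 -0.028  0.085] F [ 0.3 -0.6  5.4] e7 -0.0819 [ 0.6557 -0.238   0.045 ] q7 0.263
```

move_arm([
  {"dx": 0,"dy": 0,"dz": 0,"turn": 0.5},
  {"dx": 0,"dy": 0,"dz": 0,"turn": 0.5},
  {"dx": 0,"dy": 0,"dz": 0,"turn": 0},
  {"dx": 0,"dy": 0,"dz": 0,"turn": 0},
  {"dx": 0,"dy": 0,"dz": 0,"turn": 0},
  {"dx": 0,"dy": 0,"dz": 0,"turn": 0},
  {"dx": 0,"dy": 0,"dz": 0,"turn": 0},
  {"dx": 0,"dy": 0,"dz": 0,"turn": 0},
])

```text
time_s: 23.05
eef_pos: [0.6556, -0.238, 0.045]
orientation: [3.139, -0.0, 1.177]
contact_force: [-0.2, -0.8, 6.0]
finger_gap: 0.0107
gripper_force: 59.2
```

```bash
python3 t.py
```

```text
23.05 yaw 1.1773 turned 0.349 T [-0.12  -0.093  0.086] F [-0.2 -0.8  6. ] e7 -0.1186 [ 0.6556 -0.238   0.045 ] q7 0.248
```

move_arm([
  {"dx": 0,"dy": 0,"dz": 0,"turn": 0.5},
  {"dx": 0,"dy": 0,"dz": 0,"turn": 0.5},
  {"dx": 0,"dy": 0,"dz": 0,"turn": 0},
  {"dx": 0,"dy": 0,"dz": 0,"turn": 0},
  {"dx": 0,"dy": 0,"dz": 0,"turn": 0},
  {"dx": 0,"dy": 0,"dz": 0,"turn": 0},
  {"dx": 0,"dy": 0,"dz": 0,"turn": 0},
  {"dx": 0,"dy": 0,"dz": 0,"turn": 0},
])

```text
time_s: 23.85
eef_pos: [0.6557, -0.238, 0.045]
orientation: [3.139, -0.0, 1.16]
contact_force: [0.7, -0.4, 6.2]
finger_gap: 0.0107
gripper_force: 59.3
```

```bash
python3 t.py
```

```text
23.85 yaw 1.1597 turned 0.366 T [-0.116 -0.143  0.086] F [ 0.7 -0.4  6.2] e7 -0.1212 [ 0.6557 -0.238   0.045 ] q7 0.232
```

The wrist moment about z is +0.09, which is the rim's resistance (about 0.1 against a clockwise turn). The first dip was only settling after the fast turn. The signs to look for are T_z falling below zero, then about +0.2. I'll save a side picture as a reference and go on in small steps.

```bash
python3 -c "
from h import *
snap('side','sA.png')"
```

move_arm([
  {"dx": 0,"dy": 0,"dz": 0,"turn": 0.6},
  {"dx": 0,"dy": 0,"dz": 0,"turn": 0.6},
  {"dx": 0,"dy": 0,"dz": 0,"turn": 0.6},
  {"dx": 0,"dy": 0,"dz": 0,"turn": 0.6},
  {"dx": 0,"dy": 0,"dz": 0,"turn": 0},
  {"dx": 0,"dy": 0,"dz": 0,"turn": 0},
  {"dx": 0,"dy": 0,"dz": 0,"turn": 0},
  {"dx": 0,"dy": 0,"dz": 0,"turn": 0},
])

```text
time_s: 24.7
eef_pos: [0.6558, -0.238, 0.045]
orientation: [3.139, -0.0, 1.118]
contact_force: [1.3, -0.7, 6.3]
finger_gap: 0.0111
gripper_force: 59.3
```

```bash
python3 t.py
```

```text
24.7 yaw 1.1177 turned 0.408 T [-0.157 -0.174  0.044] F [ 1.3 -0.7  6.3] e7 -0.0661 [ 0.6558 -0.238   0.045 ] q7 0.195
```

move_arm([
  {"dx": 0,"dy": 0,"dz": 0,"turn": 0.6},
  {"dx": 0,"dy": 0,"dz": 0,"turn": 0.6},
  {"dx": 0,"dy": 0,"dz": 0,"turn": 0.6},
  {"dx": 0,"dy": 0,"dz": 0,"turn": 0.6},
  {"dx": 0,"dy": 0,"dz": 0,"turn": 0},
  {"dx": 0,"dy": 0,"dz": 0,"turn": 0},
  {"dx": 0,"dy": 0,"dz": 0,"turn": 0},
  {"dx": 0,"dy": 0,"dz": 0,"turn": 0},
])

```text
time_s: 25.5
eef_pos: [0.6559, -0.238, 0.045]
orientation: [3.139, -0.0, 1.076]
contact_force: [1.6, -0.8, 4.7]
finger_gap: 0.0105
gripper_force: 59.2
```

```bash
python3 t.py
```

```text
25.5 yaw 1.0759 turned 0.45 T [-0.256 -0.276  0.174] F [ 1.6 -0.8  4.7] e7 -0.104 [ 0.6559 -0.238   0.045 ] q7 0.158
```

```bash
cat > t.py <<'E'
from h import *
A=cv2.cvtColor(cv2.imread('pics/sA.png'),cv2.COLOR_BGR2GRAY).astype(np.float32)
s=cal('side')
pt={'vial':proj(s,[.527,-.241,.055]),'jaw':proj(s,[.503,-.262,.02]),'corner':proj(s,[.487,-.27,.01])}
T=[];E=[];I=[]
for k in range(4):
    o=observe();T.append(o['wrist_torque'][2]);E.append(o['effort'][6])
    I.append(cv2.cvtColor(grab_frame('side'),cv2.COLOR_RGB2GRAY).astype(np.float32))
B=np.mean(I,0).astype(np.float32); out=[]
for n,(u,v) in pt.items():
    r=9 if n=='vial' else 6; u,v=int(u),int(v); a=A[v-r:v+r,u-r:u+r]; w=B[v-r-5:v+r+5,u-r-5:u+r+5]
    m=cv2.matchTemplate(w,a,cv2.TM_CCOEFF_NORMED);_,q,_,(x,y)=cv2.minMaxLoc(m)
    sx=sy=0
    if 0<x<10 and 0<y<10:
        f=lambda p,c,n:(p-n)/(2*(p-2*c+n)); sx=f(m[y,x-1],m[y,x],m[y,x+1]);sy=f(m[y-1,x],m[y,x],m[y+1,x])
    out.append((n,round(float(x-5+sx),2),round(float(y-5+sy),2),round(float(q),2)))
cv2.imwrite('pics/sB.png',B)
print(round(o['time_s'],2),'turned',round(1.526-o['orientation'][2],3),'Tz %.3f e7 %.3f'%(np.mean(T),np.mean(E)),out)
E
python3 t.py; python3 -c "
from h import *
s=cal('side')
for p in ([.527,-.241,.055],[.528,-.241,.055],[.503,-.262,.02]): print(proj(s,p))
a=cv2.imread('pics/sA.png',0);b=cv2.imread('pics/side0.png',0);d=cv2.absdiff(a,b)>25
print(d[285:325,385:445].mean(), d[240:280,440:490].mean())"
```

```text
25.65 turned 0.45 Tz 0.121 e7 -0.104 [('vial', -0.05, -0.01, 1.0), ('jaw', 0.05, -0.11, 0.99), ('corner', 0.01, -0.0, 1.0)]
[420.1280535  290.30916529]
[420.51715418 290.05541899]
[416.25639736 315.88631645]
0.16791666666666666 0.5675[ WARN:0@2.540] global loadsave.cpp:1063 imwrite_ Unsupported depth image for selected encoder is fallbacked to CV_8U.
```

The side camera tracks the vial and jaw to about 0.1 px with no occlusion, so a drop would show as nearly 2 px. I'll go on.

move_arm([
  {"dx": 0,"dy": 0,"dz": 0,"turn": 0.6},
  {"dx": 0,"dy": 0,"dz": 0,"turn": 0.6},
  {"dx": 0,"dy": 0,"dz": 0,"turn": 0.6},
  {"dx": 0,"dy": 0,"dz": 0,"turn": 0.6},
  {"dx": 0,"dy": 0,"dz": 0,"turn": 0},
  {"dx": 0,"dy": 0,"dz": 0,"turn": 0},
  {"dx": 0,"dy": 0,"dz": 0,"turn": 0},
  {"dx": 0,"dy": 0,"dz": 0,"turn": 0},
])

```text
time_s: 26.5
eef_pos: [0.6559, -0.2381, 0.045]
orientation: [3.138, -0.0, 1.034]
contact_force: [3.3, -2.0, 5.5]
finger_gap: 0.0111
gripper_force: 59.3
```

```bash
python3 t.py 2>/dev/null
```

```text
26.65 turned 0.492 Tz 0.069 e7 -0.077 [('vial', -0.05, -0.01, 1.0), ('jaw', -0.01, -0.02, 1.0), ('corner', -0.0, 0.03, 1.0)]
```

move_arm([
  {"dx": 0,"dy": 0,"dz": 0,"turn": 0.6},
  {"dx": 0,"dy": 0,"dz": 0,"turn": 0.6},
  {"dx": 0,"dy": 0,"dz": 0,"turn": 0.6},
  {"dx": 0,"dy": 0,"dz": 0,"turn": 0.6},
  {"dx": 0,"dy": 0,"dz": 0,"turn": 0},
  {"dx": 0,"dy": 0,"dz": 0,"turn": 0},
  {"dx": 0,"dy": 0,"dz": 0,"turn": 0},
  {"dx": 0,"dy": 0,"dz": 0,"turn": 0},
])

```text
time_s: 27.5
eef_pos: [0.656, -0.2381, 0.045]
orientation: [3.138, -0.001, 0.992]
contact_force: [1.8, -2.3, 5.1]
finger_gap: 0.0109
gripper_force: 59.2
```

```bash
python3 t.py 2>/dev/null
```

```text
27.65 turned 0.534 Tz 0.087 e7 -0.078 [('vial', -0.04, -0.01, 1.0), ('jaw', 0.11, -0.16, 0.99), ('corner', 0.01, 0.0, 1.0)]
```

move_arm([
  {"dx": 0,"dy": 0,"dz": 0,"turn": 0.6},
  {"dx": 0,"dy": 0,"dz": 0,"turn": 0.6},
  {"dx": 0,"dy": 0,"dz": 0,"turn": 0.6},
  {"dx": 0,"dy": 0,"dz": 0,"turn": 0.6},
  {"dx": 0,"dy": 0,"dz": 0,"turn": 0.4},
  {"dx": 0,"dy": 0,"dz": 0,"turn": 0},
  {"dx": 0,"dy": 0,"dz": 0,"turn": 0},
  {"dx": 0,"dy": 0,"dz": 0,"turn": 0},
])

```text
time_s: 28.5
eef_pos: [0.6561, -0.2382, 0.045]
orientation: [3.138, -0.001, 0.943]
contact_force: [2.8, -1.7, 5.1]
finger_gap: 0.0107
gripper_force: 59.2
```

```bash
python3 t.py 2>/dev/null
```

```text
28.65 turned 0.583 Tz 0.016 e7 -0.021 [('vial', -0.05, -0.02, 1.0), ('jaw', -0.0, -0.03, 1.0), ('corner', -0.0, 0.03, 1.0)]
```

move_arm([
  {"dx": 0,"dy": 0,"dz": 0,"turn": 0.6},
  {"dx": 0,"dy": 0,"dz": 0,"turn": 0.6},
  {"dx": 0,"dy": 0,"dz": 0,"turn": 0.6},
  {"dx": 0,"dy": 0,"dz": 0,"turn": 0.6},
  {"dx": 0,"dy": 0,"dz": 0,"turn": 0.4},
  {"dx": 0,"dy": 0,"dz": 0,"turn": 0},
  {"dx": 0,"dy": 0,"dz": 0,"turn": 0},
  {"dx": 0,"dy": 0,"dz": 0,"turn": 0},
])

```text
time_s: 29.5
eef_pos: [0.6562, -0.2383, 0.045]
orientation: [3.138, -0.001, 0.894]
contact_force: [4.3, -1.6, 5.1]
finger_gap: 0.011
gripper_force: 59.2
```

```bash
python3 t.py 2>/dev/null
```

```text
29.65 turned 0.632 Tz -0.024 e7 0.035 [('vial', 0.07, -0.11, 1.0), ('jaw', -0.33, -0.59, 0.95), ('corner', 0.02, 0.0, 1.0)]
```

The jaw has started to move and T_z has gone negative, so the follower is falling. I'll use smaller steps.

move_arm([
  {"dx": 0,"dy": 0,"dz": 0,"turn": 0.5},
  {"dx": 0,"dy": 0,"dz": 0,"turn": 0.5},
  {"dx": 0,"dy": 0,"dz": 0,"turn": 0.5},
  {"dx": 0,"dy": 0,"dz": 0,"turn": 0},
  {"dx": 0,"dy": 0,"dz": 0,"turn": 0},
  {"dx": 0,"dy": 0,"dz": 0,"turn": 0},
  {"dx": 0,"dy": 0,"dz": 0,"turn": 0},
  {"dx": 0,"dy": 0,"dz": 0,"turn": 0},
])

```text
time_s: 30.5
eef_pos: [0.6562, -0.2383, 0.045]
orientation: [3.138, -0.001, 0.867]
contact_force: [5.0, -2.7, 5.3]
finger_gap: 0.0106
gripper_force: 59.3
```

```bash
python3 t.py 2>/dev/null
```

```text
30.65 turned 0.659 Tz -0.052 e7 0.054 [('vial', 0.65, -0.44, 0.97), ('jaw', 0.88, -1.0, 0.94), ('corner', -0.15, -0.6, 0.93)]
```

move_arm([
  {"dx": 0,"dy": 0,"dz": 0,"turn": 0.5},
  {"dx": 0,"dy": 0,"dz": 0,"turn": 0.5},
  {"dx": 0,"dy": 0,"dz": 0,"turn": 0.5},
  {"dx": 0,"dy": 0,"dz": 0,"turn": 0},
  {"dx": 0,"dy": 0,"dz": 0,"turn": 0},
  {"dx": 0,"dy": 0,"dz": 0,"turn": 0},
  {"dx": 0,"dy": 0,"dz": 0,"turn": 0},
  {"dx": 0,"dy": 0,"dz": 0,"turn": 0},
])

```text
time_s: 31.5
eef_pos: [0.6562, -0.2383, 0.045]
orientation: [3.138, -0.001, 0.841]
contact_force: [4.6, -3.5, 5.7]
finger_gap: 0.0111
gripper_force: 59.3
```

```bash
python3 t.py 2>/dev/null
```

```text
31.65 turned 0.685 Tz 0.014 e7 0.002 [('vial', 0.75, -0.58, 0.98), ('jaw', 0.21, -2.16, 0.95), ('corner', -0.14, -0.6, 0.93)]
```

move_arm([
  {"dx": 0,"dy": 0,"dz": 0,"turn": 0.5},
  {"dx": 0,"dy": 0,"dz": 0,"turn": 0.5},
  {"dx": 0,"dy": 0,"dz": 0,"turn": 0},
  {"dx": 0,"dy": 0,"dz": 0,"turn": 0},
  {"dx": 0,"dy": 0,"dz": 0,"turn": 0},
  {"dx": 0,"dy": 0,"dz": 0,"turn": 0},
  {"dx": 0,"dy": 0,"dz": 0,"turn": 0},
  {"dx": 0,"dy": 0,"dz": 0,"turn": 0},
])

```text
time_s: 32.5
eef_pos: [0.6563, -0.2383, 0.045]
orientation: [3.138, -0.001, 0.824]
contact_force: [6.2, -2.9, 6.2]
finger_gap: 0.011
gripper_force: 59.3
```

```bash
python3 t.py 2>/dev/null
```

```text
32.65 turned 0.702 Tz -0.010 e7 0.000 [('vial', 0.76, -0.58, 0.98), ('jaw', 0.22, -2.17, 0.95), ('corner', -0.14, -0.6, 0.93)]
```

The vial and jaw have stopped moving and the torque is zero, so the follower sits in the notch with the vial clamped. I'll release and lift clear.

move_arm([
  {"dx": 0,"dy": 0,"dz": 0,"turn": 0},
  {"dx": 0,"dy": 0,"dz": 0,"turn": 0},
  {"dx": 0,"dy": 0,"dz": 0,"turn": 0},
  {"dx": 0,"dy": 0,"dz": 0,"turn": 0},
  {"dx": 0,"dy": 0,"dz": 0,"turn": 0},
  {"dx": 0,"dy": 0,"dz": 0,"turn": 0},
  {"dx": 0,"dy": 0,"dz": -0.005,"turn": 0},
  {"dx": 0,"dy": 0,"dz": -0.015,"turn": 0},
], claw=0.5)

```text
time_s: 33.5
eef_pos: [0.6538, -0.2371, 0.063]
orientation: [-3.139, 0.001, 0.824]
contact_force: [0.1, -0.1, 0.4]
finger_gap: 0.0424
gripper_force: 0.0
```

move_arm([
  {"dx": 0,"dy": 0,"dz": -0.02,"turn": 0},
  {"dx": 0,"dy": 0,"dz": -0.03,"turn": 0},
  {"dx": 0,"dy": 0,"dz": -0.03,"turn": 0},
  {"dx": 0,"dy": 0,"dz": -0.02,"turn": 0},
  {"dx": 0,"dy": 0,"dz": -0.01,"turn": 0},
  {"dx": 0,"dy": 0,"dz": 0,"turn": 0},
  {"dx": 0,"dy": 0,"dz": 0,"turn": 0},
  {"dx": 0,"dy": 0,"dz": 0,"turn": 0},
])

```text
time_s: 34.3
eef_pos: [0.6541, -0.237, 0.1723]
orientation: [-3.14, 0.001, 0.825]
contact_force: [0.2, 0.3, -0.2]
finger_gap: 0.0429
gripper_force: 0.0
```

```bash
python3 t.py 2>/dev/null
python3 - <<'E'
from h import *
o=observe();c=cal('wrist');im=snap('wrist','w9.png')
print(o['eef_pos'],o['contact_force'])
u,v=map(int,proj(c,[.655,-.2385,.069])); r=50
g=im[v-r:v+r,u-r:u+r].max(2)
m=(g<50).astype(np.uint8);n,l,s,ce=cv2.connectedComponentsWithStats(m);k=1+np.argmax(s[1:,4])
cn=cv2.findContours((l==k).astype(np.uint8),cv2.RETR_EXTERNAL,2)[0]
cn=max(cn,key=cv2.contourArea); print(s[k],ce[k],cv2.minAreaRect(cn))
E
```

```text
34.45 turned 0.702 Tz 0.008 e7 0.001 [('vial', 0.74, -0.59, 0.98), ('jaw', 0.22, -2.16, 0.95), ('corner', -0.13, -0.62, 0.93)]
[ 0.65434804 -0.23736002  0.17286051] [-0.0537633 -0.5420029 -0.7647138]
[  35   16   34   61 1235] [51.33117409 42.87854251] ((51.5, 46.0), (60.0, 33.0), 90.0)
```

```bash
python3 -c "
from plant import *
print(sign_off())"
```

```text
the job is handed in; nothing more can be done
None
```

The amber vial stands upright in the nest, clamped by the jaw. The knob is turned into the notch and released, the dropper bottle was never approached, and the job was handed in at about 34 s (no verdict returned).

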